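# Find the bench switch that was left latched on and release it

### The job

One of the four identical keys on the bench switch box was left latched down, so one machine is still on. Starting at the left, tap each of the four keys lightly with the fingertips, one after the other, to feel which one already stands down, without latching any other or releasing that one yet; then press that one right in and let go, so that it springs up and all four keys stand up. Leave the tools lying round the box where they are.

Things in the scene. Friction and masses are not known exactly. Their poses are not given: they have to be found in the camera images.
- switch_box: grey sheet-metal switch box screwed to the bench, 92 (its x, front to back) x 230 (its y, along the key row) x 50 mm high (its aluminium face is level, 50 mm above the bench), with a short steel conduit elbow at its back that stands out 29 mm. Origin: centre of its underside, on the bench. It cannot move; +y of the box runs to the left end of the row as seen from the robot.
- place_1 (a point): centre of the leftmost key's opening, on the box's face (50 mm above the bench). The four places are numbered from left to right as seen from the robot, 48 mm apart.
- place_2 (a point): centre of the second key's opening, on the box's face (50 mm above the bench). The four places are numbered from left to right as seen from the robot, 48 mm apart.
- place_3 (a point): centre of the third key's opening, on the box's face (50 mm above the bench). The four places are numbered from left to right as seen from the robot, 48 mm apart.
- place_4 (a point): centre of the rightmost key's opening, on the box's face (50 mm above the bench). The four places are numbered from left to right as seen from the robot, 48 mm apart.
- switch_a: one of the four identical push-push switches; which of the four places it sits in changes from start to start. Its origin lies on the bench, 50 mm straight below the centre of its key's opening. The only part of it that can be touched is its key.
- key_a_top (a point): centre of the top of the key of switch_a: a plain grey key, 40 (box x) x 34 mm (box y), flat top with low ribs, that travels straight down. The top stands 16 mm above the box's face when the key is up, about 10 mm above it when the key is latched down, and about 5 mm above it at the very bottom.
- key_a (a joint): how far this key is down, in m: 0 up, about 0.006 latched, 0.0108 bottom stop. Its spring pushes up with 2.5 N when up, 3.7 N latched, 4.7 N at the bottom, so a tap of 1 to 2 N hardly moves it. An up key pushed past about 0.0075 latches when let go; a latched key pushed to 0.0095 or deeper springs fully up (in 0.2 s) when let go, pushed less than 0.008 it goes back to 0.006.
- switch_b: one of the four identical push-push switches; which of the four places it sits in changes from start to start. Its origin lies on the bench, 50 mm straight below the centre of its key's opening. The only part of it that can be touched is its key.
- key_b_top (a point): centre of the top of the key of switch_b: a plain grey key, 40 (box x) x 34 mm (box y), flat top with low ribs, that travels straight down. The top stands 16 mm above the box's face when the key is up, about 10 mm above it when the key is latched down, and about 5 mm above it at the very bottom.
- key_b (a joint): how far this key is down, in m: 0 up, about 0.006 latched, 0.0108 bottom stop. Its spring pushes up with 2.5 N when up, 3.7 N latched, 4.7 N at the bottom, so a tap of 1 to 2 N hardly moves it. An up key pushed past about 0.0075 latches when let go; a latched key pushed to 0.0095 or deeper springs fully up (in 0.2 s) when let go, pushed less than 0.008 it goes back to 0.006.
- switch_c: one of the four identical push-push switches; which of the four places it sits in changes from start to start. Its origin lies on the bench, 50 mm straight below the centre of its key's opening. The only part of it that can be touched is its key.
- key_c_top (a point): centre of the top of the key of switch_c: a plain grey key, 40 (box x) x 34 mm (box y), flat top with low ribs, that travels straight down. The top stands 16 mm above the box's face when the key is up, about 10 mm above it when the key is latched down, and about 5 mm above it at the very bottom.
- key_c (a joint): how far this key is down, in m: 0 up, about 0.006 latched, 0.0108 bottom stop. Its spring pushes up with 2.5 N when up, 3.7 N latched, 4.7 N at the bottom, so a tap of 1 to 2 N hardly moves it. An up key pushed past about 0.0075 latches when let go; a latched key pushed to 0.0095 or deeper springs fully up (in 0.2 s) when let go, pushed less than 0.008 it goes back to 0.006.
- switch_d: one of the four identical push-push switches; which of the four places it sits in changes from start to start. Its origin lies on the bench, 50 mm straight below the centre of its key's opening. The only part of it that can be touched is its key.
- key_d_top (a point): centre of the top of the key of switch_d: a plain grey key, 40 (box x) x 34 mm (box y), flat top with low ribs, that travels straight down. The top stands 16 mm above the box's face when the key is up, about 10 mm above it when the key is latched down, and about 5 mm above it at the very bottom.
- key_d (a joint): how far this key is down, in m: 0 up, about 0.006 latched, 0.0108 bottom stop. Its spring pushes up with 2.5 N when up, 3.7 N latched, 4.7 N at the bottom, so a tap of 1 to 2 N hardly moves it. An up key pushed past about 0.0075 latches when let go; a latched key pushed to 0.0095 or deeper springs fully up (in 0.2 s) when let go, pushed less than 0.008 it goes back to 0.006.
- gouge_11: carving gouge with a brown wooden handle, 30 x 247 x 27 mm, to the left of the box, pointing away from the robot. It lies loose on the bench; origin at the centre of its underside.
- try_square: try square with a wooden stock and a steel blade, 192 x 184 x 21 mm, beyond the box. It lies loose on the bench; origin at the centre of its underside.
- pen_1: green pencil, 7 x 117 x 7 mm, beyond the right end of the box. It lies loose on the bench; origin at the centre of its underside.

How it is judged (in metres and radians):
On the way, in this order (a step that is already met when the one before it is completed fails the run):
1. the leftmost key has been tapped with the fingers (more than 0.5 N) while the latched key is still down (((horizontal distance between key_a_top and place_1 below 0.01 m and contact force between the fingers and switch_a above 0.5 N) or (horizontal distance between key_b_top and place_1 below 0.01 m and contact force between the fingers and switch_b above 0.5 N) or (horizontal distance between key_c_top and place_1 below 0.01 m and contact force between the fingers and switch_c above 0.5 N) or (horizontal distance between key_d_top and place_1 below 0.01 m and contact force between the fingers and switch_d above 0.5 N)) and value of joint any of key_a, key_b, key_c, key_d above 0.0045 m).
2. the second key has been tapped with the fingers (more than 0.5 N) while the latched key is still down (((horizontal distance between key_a_top and place_2 below 0.01 m and contact force between the fingers and switch_a above 0.5 N) or (horizontal distance between key_b_top and place_2 below 0.01 m and contact force between the fingers and switch_b above 0.5 N) or (horizontal distance between key_c_top and place_2 below 0.01 m and contact force between the fingers and switch_c above 0.5 N) or (horizontal distance between key_d_top and place_2 below 0.01 m and contact force between the fingers and switch_d above 0.5 N)) and value of joint any of key_a, key_b, key_c, key_d above 0.0045 m).
3. the third key has been tapped with the fingers (more than 0.5 N) while the latched key is still down (((horizontal distance between key_a_top and place_3 below 0.01 m and contact force between the fingers and switch_a above 0.5 N) or (horizontal distance between key_b_top and place_3 below 0.01 m and contact force between the fingers and switch_b above 0.5 N) or (horizontal distance between key_c_top and place_3 below 0.01 m and contact force between the fingers and switch_c above 0.5 N) or (horizontal distance between key_d_top and place_3 below 0.01 m and contact force between the fingers and switch_d above 0.5 N)) and value of joint any of key_a, key_b, key_c, key_d above 0.0045 m).
4. the rightmost key has been tapped with the fingers (more than 0.5 N) while the latched key is still down (((horizontal distance between key_a_top and place_4 below 0.01 m and contact force between the fingers and switch_a above 0.5 N) or (horizontal distance between key_b_top and place_4 below 0.01 m and contact force between the fingers and switch_b above 0.5 N) or (horizontal distance between key_c_top and place_4 below 0.01 m and contact force between the fingers and switch_c above 0.5 N) or (horizontal distance between key_d_top and place_4 below 0.01 m and contact force between the fingers and switch_d above 0.5 N)) and value of joint any of key_a, key_b, key_c, key_d above 0.0045 m).
5. after the taps the latched key has been pressed in, at least 8 mm down (value of joint any of key_a, key_b, key_c, key_d above 0.008 m).
At the end, for the whole second after the job is handed in: all four keys stand up (each less than 1.5 mm down) and the loose things by the box lie within 15 mm of where they were (value of joint each of key_a, key_b, key_c, key_d below 0.0015 m and distance of each of gouge_11, try_square, pen_1 from where it was at the start of the episode below 0.015 m); the robot touches nothing.
It fails at once if a second key is pushed down more than 7.5 mm (so far that it latches) while the latched one is still down ((value of joint key_a above 0.0075 m and value of joint key_b above 0.0045 m) or (value of joint key_a above 0.0075 m and value of joint key_c above 0.0045 m) or (value of joint key_a above 0.0075 m and value of joint key_d above 0.0045 m) or (value of joint key_b above 0.0075 m and value of joint key_a above 0.0045 m) or (value of joint key_b above 0.0075 m and value of joint key_c above 0.0045 m) or (value of joint key_b above 0.0075 m and value of joint key_d above 0.0045 m) or (value of joint key_c above 0.0075 m and value of joint key_a above 0.0045 m) or (value of joint key_c above 0.0075 m and value of joint key_b above 0.0045 m) or (value of joint key_c above 0.0075 m and value of joint key_d above 0.0045 m) or (value of joint key_d above 0.0075 m and value of joint key_a above 0.0045 m) or (value of joint key_d above 0.0075 m and value of joint key_b above 0.0045 m) or (value of joint key_d above 0.0075 m and value of joint key_c above 0.0045 m)).
It fails at once if the gouge is lifted or pushed more than 15 mm (distance of gouge_11 from where it was at the start of the episode above 0.015 m).
It fails at once if the try square is lifted or pushed more than 15 mm (distance of try_square from where it was at the start of the episode above 0.015 m).
It fails at once if the pencil is lifted or pushed more than 15 mm (distance of pen_1 from where it was at the start of the episode above 0.015 m).
It also fails if it takes over 48 s, if anything falls off the work surface, if the arm or the gripper's body presses on something with over 40 N, if the wrist force passes 120 N, or if a joint passes its speed limit or range.

### The arm

A 6-joint arm with a two-finger parallel gripper is mounted at the origin on a cart in front of the work surface, level with it; the furniture and walls round the work are solid. World frame = base frame: x ahead of the robot, y to its left, z up, the work surface at z = 0. Lengths are in mm, angles in rad, forces in N, time in s.
With the tool pointing down it reaches from about 275 to 750 mm from the base axis. Payload 10.2 kg.
Tool frame: the origin (TCP) lies midway between the tips of the shut fingers; the grasp point (between the pads) lies 19 mm behind it; x points along the fingers, y is the direction in which the jaws open and shut, and the axes are right-handed (so a half turn about x gives the same grasp; the last joint's range is limited). The gripper opens to 85 mm and grips with 20 to 120 N. Pads are 22 mm wide; open, the fingers measure 114 mm over their backs; the gripper's body (76 mm by 85 mm) begins 54 mm behind the grasp point. The pads swing forward as they close: fully open they stand 13 mm farther back than shut.
Start: joints at [-1.406, 0.313, 1.498, -0, 1.331, -0.223], TCP at [198.518, -486.026, 204.594] pointing down, gripper open.
Joint ranges: [-2.94, 2.94], [-0.97, 2.17], [0.19, 2.56], [-1.23, 4.37], [0.02, 3.11], [-2.88, 2.88]. Speed limits (rad/s): [2.39, 2.39, 3.01, 3.14, 3.14, 3.14].

### API

Orientations are given as a unit quaternion [w, x, y, z].
In Python, from rig import ctrl gives the robot as it stands.
- The arm moves only by the tool arm_command, never from a script. Its argument "plan" is a list of rows, each a list of 5 numbers: the shift along the tool's x, y, z in m, then the turn about the tool's x in rad, then the opening, from 0 (shut) to 1 (fully open). A call has 1 to 12 rows; each row shifts and turns the commanded pose from where the row before left it, along the tool's axes as they then stand; what a row does not reach is not made up. A row lasts 1/8 s, in which the tool goes at most 62.5 mm and 10.7 degrees, less where a joint would pass 70% of its speed; a pose out of reach is approached as far as the arm can. A call with a gripper value outside its range is refused whole. The fingers move at their own pace and stop on an object; "squeeze" is the grip in N (left out, the last holds). Time passes only in rows, so rows that do not move let the fingers close. It gives the time, the measured TCP pose, the force and the opening at its end, in the units of the state.
- ctrl.sense(): the state, without advancing time (a new reading comes with each control period).
- ctrl.capture(name): name is "side" or "top"; returns a dict with "color" (400x640x3 uint8, red, green, blue), "fx", "fy", "cx", "cy" (pixels), "k1" (the pictures are not rectified: a ray, as slopes to the right and down, at radius r is drawn at 1 + k1 r^2 times it, then the intrinsics apply), "xyz" and "orientation" of the camera in the world. Camera axes: x right, y up, looking along -z (the intrinsics and any distortion apply to the point x, -y, -z); pixel columns grow to the right and rows downward; lengths in mm; the calibration is good to about 2 mm. A picture is of the moment at which its call begins. There is no depth.
- ctrl.finish_job(): hands the job in, once; it reports no verdict.
Trained networks look in the newest picture that a camera, given by its name, has taken for a name from the list of things; names that differ only in an ending like _2 or _b are one class to them, and where a whole thing is asked for, a point or a joint stands for the part that bears it (a point fixed in the world has none). Each returns a list of dicts, best first, with "score" (0 to 1); they miss things now and then, are a little off and sometimes report something else, mostly with a low value. They report only what shows in the picture. A call takes as long as a camera call.
- ctrl.spot_in(camera, query): "uv" ([column, row] in pixels, amid what is visible of it).
- ctrl.regions_of(camera, query): "mask" (400x640 bool, what is visible of it) and "uv" ([column, row] in pixels, amid what is visible of it).
- ctrl.place_of(camera, query): "uv" ([column, row] in pixels: a listed point, or the origin of a listed thing).
The state is a dict: "time_s": time; "joints": joint angles; "dq": joint speeds; "tau": joint torques, N m; "eef_pos": TCP position; "ee_rot": TCP orientation; "force": force on the tool from outside, world axes, zero at the start; "wrist_torque": the same for the moment, N m; "grip_width": opening from 0.0 (shut) to 1.0 (fully open).
Only numpy, scipy, OpenCV 4.12 (cv2) and the standard library are available. Lean on these libraries where they do the work, as an engineer would, in place of code of your own. Each camera call takes 0.05 s, during which the arm holds its last target.

## Working session

There is one attempt and no reset: what is moved stays moved. The work goes in short steps, Python scripts to look and compute and a tool call to move; the robot and the scene stay as the last step left them, time stands still between calls to the robot, and variables do not carry over. Pictures are saved under pics/ and viewed, and the job is handed in when it is done.

Besides the shell and the picture viewer there is one more tool, called after "Emit:" as name(argument=value, ...), one argument or row to a line, values as JSON. arm_command: Moves the arm, as the interface text tells. Its arguments: {"type":"object","properties":{"plan":{"type":"array"},"squeeze":{"type":"number"}},"required":["plan"]}

```bash
mkdir -p pics
cat > h.py <<'E'
import numpy as np, cv2
from scipy.spatial.transform import Rotation as R
def q2R(q): return R.from_quat([q[1],q[2],q[3],q[0]]).as_matrix()
def ray(c,uv):
    K=np.array([[c['fx'],0,c['cx']],[0,c['fy'],c['cy']],[0,0,1.]])
    p=cv2.undistortPoints(np.array([[uv]],float),K,np.array([c['k1'],0,0,0,0.]))[0,0]
    return np.array(c['xyz'],float), q2R(c['orientation'])@np.array([p[0],-p[1],-1])
def atz(c,uv,z):
    o,d=ray(c,uv); return o+d*(z-o[2])/d[2]
E
python3 - <<'E'
from rig import ctrl
from h import *
s=ctrl.sense()
print({k:np.round(v,3).tolist() for k,v in s.items()})
print(q2R(s['ee_rot']).round(3))
for n in ['top','side']:
    c=ctrl.capture(n); cv2.imwrite(f'pics/{n}0.png',c['color'][...,::-1])
    print(n,c['xyz'],c['orientation'],c['fx'],c['k1'])
    for q,z in [('place_1',50),('place_2',50),('place_3',50),('place_4',50),('switch_box',0),('key_a_top',64),('gouge_11',0),('try_square',0),('pen_1',0)]:
        try:
            for d in ctrl.place_of(n,q)[:5]: print(q,round(d['score'],2),np.round(d['uv'],1),atz(c,d['uv'],z).round(1))
        except Exception as e: print(q,e)
E
```

```text
{'time_s': 0.0, 'joints': [-1.406, 0.313, 1.498, 0.0, 1.331, -0.223], 'dq': [0.001, 0.001, -0.0, -0.002, 0.001, 0.001], 'tau': [-0.003, -41.228, -25.974, -0.0, 0.004, -0.0], 'eef_pos': [198.488, -485.716, 204.035], 'ee_rot': [0.136, 0.694, 0.137, -0.694], 'force': [-0.188, 0.414, -0.245], 'wrist_torque': [0.0, 0.041, -0.049], 'grip_width': 0.999}
[[-0.     0.378 -0.926]
 [ 0.001 -0.926 -0.378]
 [-1.    -0.001 -0.   ]]
top [574.77597072 388.47497819 969.57295638] [ 0.71456451  0.00260571 -0.02148507 -0.6992347 ] 454.76327863651335 -0.0018628325834205623
place_1 0.95 [341.2 235.3] [534.7 311.8  50. ]
place_1 0.94 [316.4 234.3] [535.7 362.   50. ]
place_1 0.93 [294.  234.8] [533.8 407.2  50. ]
place_1 0.84 [365.8 240.9] [524.4 261.7  50. ]
place_1 0.64 [293.8 230.8] [541.9 407.7  50. ]
place_2 0.95 [341.2 235.3] [534.7 311.8  50. ]
place_2 0.94 [316.4 234.3] [535.7 362.   50. ]
place_2 0.93 [294.  234.8] [533.8 407.2  50. ]
place_2 0.84 [365.8 240.9] [524.4 261.7  50. ]
place_2 0.64 [293.8 230.8] [541.9 407.7  50. ]
place_3 0.95 [341.2 235.3] [534.7 311.8  50. ]
place_3 0.94 [316.4 234.
[... 933 characters left out ...]
 [375.2 215.2] [532.1 306.9  50. ]
place_2 0.78 [380.3 208.5] [524.7 276.2  50. ]
place_2 0.71 [365.7 245.3] [537.2 422.8  50. ]
place_3 0.79 [375.2 215.2] [532.1 306.9  50. ]
place_3 0.78 [380.3 208.5] [524.7 276.2  50. ]
place_3 0.71 [365.7 245.3] [537.2 422.8  50. ]
place_4 0.79 [375.2 215.2] [532.1 306.9  50. ]
place_4 0.78 [380.3 208.5] [524.7 276.2  50. ]
place_4 0.71 [365.7 245.3] [537.2 422.8  50. ]
switch_box 0.73 [376.5 242. ] [524.1 327.3   0. ]
switch_box 0.2 [382.  207.2] [527.1 175.6   0. ]
key_a_top 0.74 [369.4 223.7] [537.6 367.7  64. ]
gouge_11 0.57 [368.6 313.6] [514.  550.4   0. ]
try_square 0.7 [279.1 233.2] [725.4 336.7   0. ]
pen_1 0.61 [310.4 209.3] [684.4 221.1   0. ]
```

Run:
```python
import cv2
t=cv2.imread('pics/top0.png'); cv2.imwrite('pics/t1.png',cv2.resize(t[130:330,200:440],None,fx=3,fy=3,interpolation=cv2.INTER_CUBIC))
t=cv2.imread('pics/side0.png'); cv2.imwrite('pics/s1.png',cv2.resize(t[170:350,250:490],None,fx=3.3,fy=3.3,interpolation=cv2.INTER_CUBIC))
```

```text
(no output)
```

View pics/t1.png

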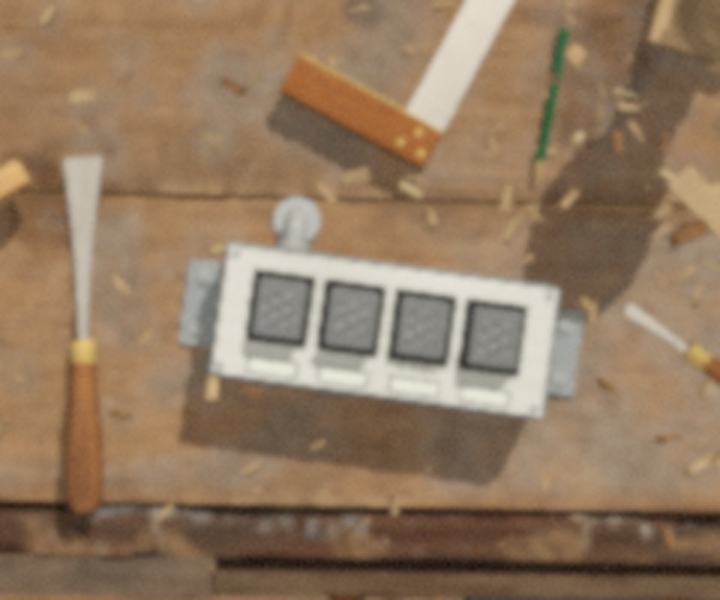

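View pics/s1.png

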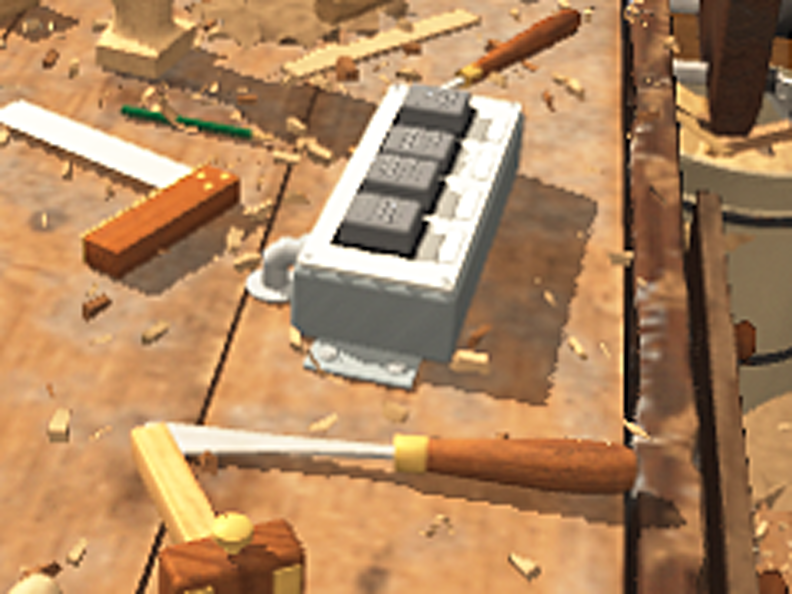

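View pics/side0.png

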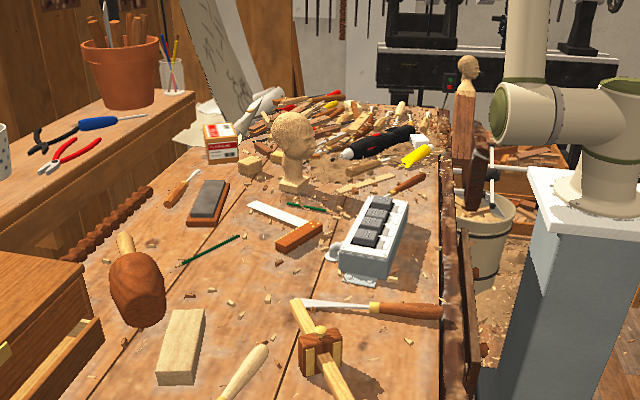

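View pics/top0.png

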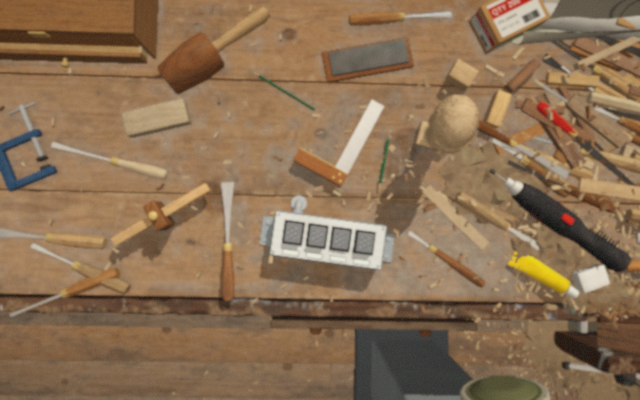

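The top view shows the keys in a row at crop pixels (281,307), (351,318), (423,327) and (494,337). The box is yawed a few degrees, with its left end farther from the robot. In the side view the third key from the left looks lower, but I'll confirm that by tapping.

Run:
```python
from rig import ctrl
from h import *
c=ctrl.capture('top')
f=lambda p,z: atz(c,(np.array(p)-1)/3+[200,130],z)
print('corners',[f(p,50).round(1)[:2] for p in [(232,245),(560,287),(543,416),(215,375)]])
K=[f(p,z)[:2] for p,z in [((281,307),66),((351,318),66),((423,327),60),((494,337),66)]]
print('keys',np.round(K,1), np.linalg.norm(np.diff(K,axis=0),axis=1))
for d in ctrl.regions_of('top','key_a')[:8]:
    print(round(d['score'],2),d['uv'],d['mask'].sum(),atz(c,d['uv'],66).round(1))
K=np.array(K); m=K.mean(0); d=(K[0]-K[3]);d/=np.linalg.norm(d); print(m,d,np.arctan2(-d[0],d[1]))
P=[m+d*48*k for k in (1.5,.5,-.5,-1.5)]; print(np.round(P,1))
c=ctrl.capture('side')
print('side')
for p,z in [((384,213),66),((403,172),66),((421,143),60),((437,103),66)]: print(atz(c,np.array(p)/3.3+[250,170],z).round(1))
s=ctrl.sense();Rt=q2R(s['ee_rot']);yaw=np.arctan2(Rt[1,1],Rt[0,1]);print('tool y yaw',yaw)
```

```text
corners [array([580.4, 442.5]), array([556.7, 220.5]), array([469.7, 230.6]), array([493.1, 451.8])]
keys [[540.  408.3]
 [533.7 361.9]
 [528.4 313.6]
 [523.1 266.8]] [46.82243801 48.58127373 47.07517172]
0.84 [342.8, 239.2] 334 [527.8 309.8  66. ]
0.73 [318.6, 236.1] 324 [532.9 358.   66. ]
0.62 [294.5, 235.9] 362 [532.4 405.8  66. ]
0.56 [364.9, 238.4] 349 [530.2 265.8  66. ]
[531.31067143 337.6433126 ] [0.11927843 0.99286084] -0.1195630940704654
[[539.9 409.1]
 [534.2 361.5]
 [528.4 313.8]
 [522.7 266.2]]
side
[538.3 411.6  66. ]
[533.  364.1  66. ]
[527.  316.3  60. ]
[521.7 273.6  66. ]
tool y yaw -1.1830060274823573
```

Emit:
arm_command(
  plan=[
    [0,-0.035,-0.0327,0,0],
    [0,-0.035,-0.0327,0,0],
    [0,-0.035,-0.0327,0,0],
    [0,-0.035,-0.0327,0,0],
    [0,-0.035,-0.0327,0,0],
    [0,-0.035,-0.0327,0,0],
    [0,-0.035,-0.0327,0,0],
    [0,-0.035,-0.0327,0,0],
    [0,-0.035,-0.0327,0,0],
    [0,-0.035,-0.0327,0,0],
    [0,-0.035,-0.0327,0,0],
    [0,-0.035,-0.0327,0,0],
  ],
  squeeze=20,
)

```text
time_s: 2.65
eef_pos: [403.4, 52.8, 204.8]
ee_rot: [0.136, 0.694, 0.136, -0.694]
force: [0.4, -0.4, 0.2]
grip_width: -0.001
```

Emit:
arm_command(
  plan=[
    [0,-0.035,-0.0327,0,0],
    [0,-0.035,-0.0327,0,0],
    [0,-0.035,-0.0327,0,0],
    [0,-0.035,-0.0327,0,0],
    [0,-0.035,-0.0327,0,0],
    [0,-0.035,-0.0327,0,0],
    [0,-0.035,-0.0327,0,0],
    [0,-0.035,-0.0327,0,0],
    [0,0,0,-0.177,0],
    [0,0,0,-0.177,0],
    [0,0,0,-0.177,0],
    [0,0,0,-0.177,0],
  ],
)

```text
time_s: 4.15
eef_pos: [539.3, 409.3, 204.4]
ee_rot: [-0.37, -0.602, -0.37, 0.603]
force: [0.5, 0.4, 0.4]
grip_width: 0.002
```

Emit:
arm_command(
  plan=[
    [0.03,0,0,-0.177,0],
    [0.03,0,0,-0.177,0],
    [0.03,0,0,0,0],
    [0.02,0,0,0,0],
    [0,0,0,0,0],
    [0,0,0,0,0],
  ],
)

```text
time_s: 4.9
eef_pos: [539.7, 409.5, 95.8]
ee_rot: [0.469, 0.53, 0.469, -0.529]
force: [0.2, -0.4, 0.5]
grip_width: 0.002
```

```bash
cat > st.py <<'E'
from rig import ctrl
from h import *
s=ctrl.sense();Rt=q2R(s['ee_rot']);p=np.array(s['eef_pos'])
print('t',s['time_s'],'p',p.round(1),'F',np.round(s['force'],2)); print(Rt.round(3).tolist())
for i,t in enumerate([(539.5,409.5),(534,362),(528,314.5),(522.5,267)]):
    print(i+1,'tool shift mm',(Rt.T@(np.array([*t,p[2]])-p)).round(1))
E
python3 st.py
```

```text
t 4.9 p [539.7 409.5  95.8] F [ 0.19 -0.44  0.5 ]
[[0.001, 0.993, -0.121], [0.001, -0.121, -0.993], [-1.0, 0.001, -0.001]]
1 tool shift mm [-0.  -0.2  0.1]
2 tool shift mm [-0.   0.  47.9]
3 tool shift mm [-0.1 -0.2 95.8]
4 tool shift mm [-1.000e-01  1.000e-01  1.436e+02]
```

Emit:
arm_command(
  plan=[
    [0.02,0,0,0,0],
    [0.006,0,0,0,0],
    [0.001,0,0,0,0],
    [0.001,0,0,0,0],
    [0,0,0,0,0],
    [0,0,0,0,0],
  ],
)

```text
time_s: 5.65
eef_pos: [539.4, 409.4, 66.9]
ee_rot: [0.469, 0.529, 0.469, -0.529]
force: [0.6, 0.1, -0.4]
grip_width: 0.0
```

Emit:
arm_command(
  plan=[
    [0.001,0,0,0,0],
    [0,0,0,0,0],
  ],
)

```text
time_s: 5.9
eef_pos: [539.2, 409.3, 65.5]
ee_rot: [-0.469, -0.529, -0.469, 0.529]
force: [0.4, 0.9, -0.8]
grip_width: 0.002
```

Emit:
arm_command(
  plan=[
    [0.001,0,0,0,0],
    [0,0,0,0,0],
    [0,0,0,0,0],
  ],
)

```text
time_s: 6.28
eef_pos: [539.3, 409.3, 64.6]
ee_rot: [-0.469, -0.529, -0.469, 0.529]
force: [-1.0, -0.5, -0.4]
grip_width: -0.004
```

Emit:
arm_command(
  plan=[
    [0.001,0,0,0,0],
    [0,0,0,0,0],
    [0,0,0,0,0],
  ],
)

```text
time_s: 6.65
eef_pos: [539.2, 409.3, 63.6]
ee_rot: [0.469, 0.529, 0.469, -0.529]
force: [-0.7, 0.4, -1.0]
grip_width: 0.001
```

Run:
```python
from rig import ctrl
from h import *
c=ctrl.capture('side'); cv2.imwrite('pics/s2.png',cv2.resize(c['color'][150:300,300:480,::-1],None,fx=4,fy=4,interpolation=cv2.INTER_CUBIC))
s=ctrl.sense();print(s['force'],s['eef_pos'],s['tau'])
```

```text
[-0.01442186  0.39162323  0.18412602] [539.2552271  409.29680316  63.60427396] [-2.12587634e-03 -5.93284464e+01 -2.48900110e+01 -1.37773700e-04
  6.70545978e-04 -1.75685557e-05]
```

View pics/s2.png

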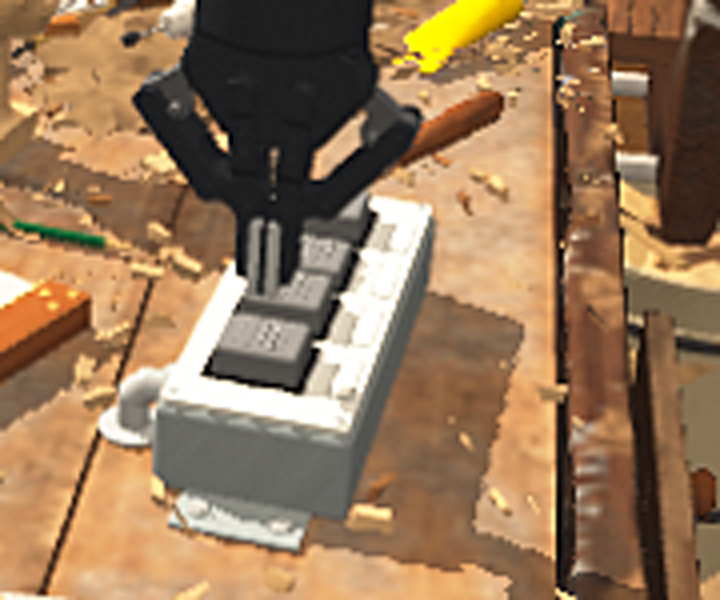

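The side view shows the fingertips near crop (270,295), over or above key 2, when they should be on key 1 at about (265,338). I'll check against the top camera and the forward projection.

```bash
cat >> h.py <<'E'
def proj(c,P):
    X=q2R(c['orientation']).T@(np.array(P,float)-np.array(c['xyz']))
    x,y=X[0]/-X[2],-X[1]/-X[2]; r=1+c['k1']*(x*x+y*y)
    return np.array([c['fx']*x*r+c['cx'],c['fy']*y*r+c['cy']])
E
python3 - <<'E'
from rig import ctrl
from h import *
c=ctrl.capture('top'); cv2.imwrite('pics/t2.png',cv2.resize(c['color'][130:330,200:440,::-1],None,fx=3,fy=3,interpolation=cv2.INTER_CUBIC))
s=ctrl.sense();p=np.array(s['eef_pos']);print(p)
print('top proj tcp',(proj(c,p)-[200,130])*3)
c=ctrl.capture('side')
for dz in (0,10,20,30): print(dz,'side',(proj(c,p+[0,0,dz])-[300,150])*4)
im=c['color'][150:300,300:480,::-1].copy(); cv2.imwrite('pics/s3.png',cv2.resize(c['color'][190:260,330:430,::-1],None,fx=8,fy=8,interpolation=cv2.INTER_CUBIC))
E
```

```text
[539.29368709 409.30301138  63.64947425]
top proj tcp [278.50292712 306.97024471]
0 side [263.51138298 339.78424847]
10 side [264.71804513 320.96325923]
20 side [265.93470251 301.94061661]
30 side [267.16141321 282.71396761]
```

View pics/t2.png

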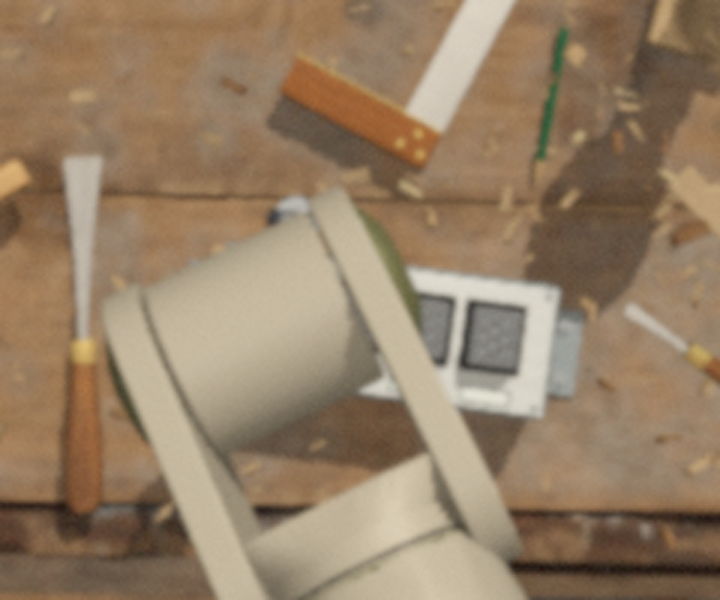

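View pics/s3.png

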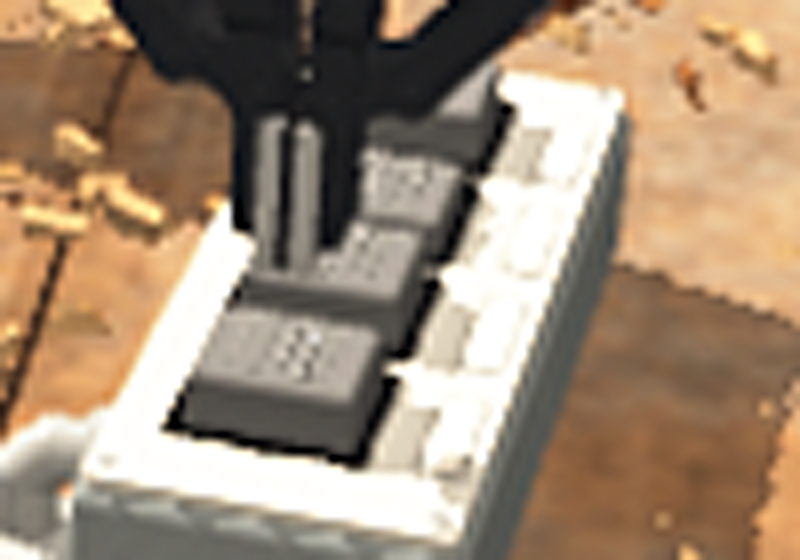

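No contact force shows, and the image column fits key 1. So the tips appear to be about 18 mm higher than the reported TCP. I'll keep descending cautiously and watch the force.

Emit:
arm_command(
  plan=[
    [0.002,0,0,0,0],
    [0.002,0,0,0,0],
    [0.002,0,0,0,0],
    [0,0,0,0,0],
    [0,0,0,0,0],
  ],
)

```text
time_s: 7.42
eef_pos: [539.3, 409.3, 57.6]
ee_rot: [0.469, 0.529, 0.469, -0.529]
force: [0.3, -0.9, 0.1]
grip_width: -0.002
```

Run:
```python
from rig import ctrl
from h import *
for i in range(2): s=ctrl.sense();print(s['force'],s['eef_pos'])
c=ctrl.capture('side')
print(ctrl.sense()['force'])
cv2.imwrite('pics/s4.png',cv2.resize(c['color'][190:260,330:430,::-1],None,fx=8,fy=8,interpolation=cv2.INTER_CUBIC))
```

```text
[ 0.29791567 -0.88815198  0.12167235] [539.27201552 409.31181433  57.63844918]
[ 0.29791567 -0.88815198  0.12167235] [539.27201552 409.31181433  57.63844918]
[-0.5656286   0.40948727 -0.59662589]
```

View pics/s4.png

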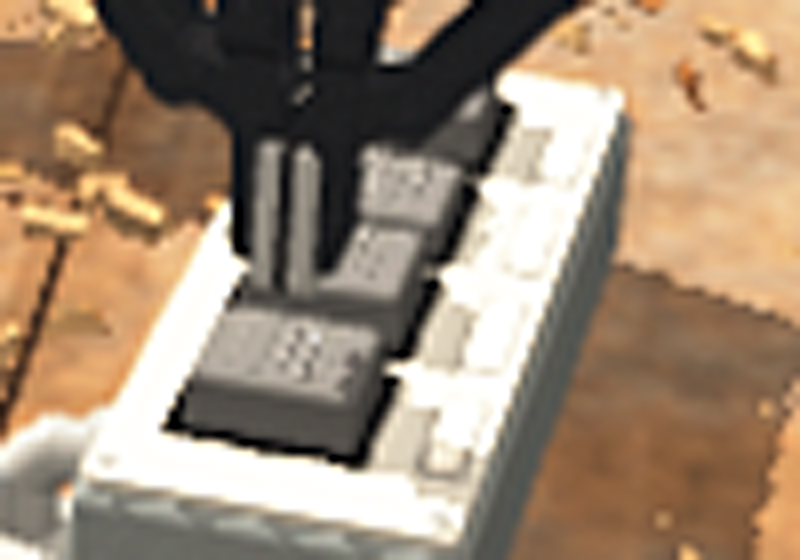

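Emit:
arm_command(
  plan=[
    [0.002,0,0,0,0],
    [0.002,0,0,0,0],
    [0.002,0,0,0,0],
    [0,0,0,0,0],
    [0,0,0,0,0],
  ],
)

```text
time_s: 8.1
eef_pos: [539.3, 409.3, 51.6]
ee_rot: [0.469, 0.529, 0.469, -0.529]
force: [-0.6, -1.3, 0.2]
grip_width: -0.001
```

Emit:
arm_command(
  plan=[
    [0.001,0,0,0,0],
    [0.001,0,0,0,0],
    [0,0,0,0,0],
  ],
)

```text
time_s: 8.48
eef_pos: [539.2, 409.3, 49.5]
ee_rot: [-0.469, -0.529, -0.469, 0.529]
force: [-0.5, -0.8, -0.2]
grip_width: -0.003
```

Run:
```python
from rig import ctrl
from h import *
c=ctrl.capture('side')
print(ctrl.sense()['force'])
cv2.imwrite('pics/s5.png',cv2.resize(c['color'][190:260,330:430,::-1],None,fx=8,fy=8,interpolation=cv2.INTER_CUBIC))
```

```text
[-0.08435469 -0.88815148  0.56688651]
```

View pics/s5.png

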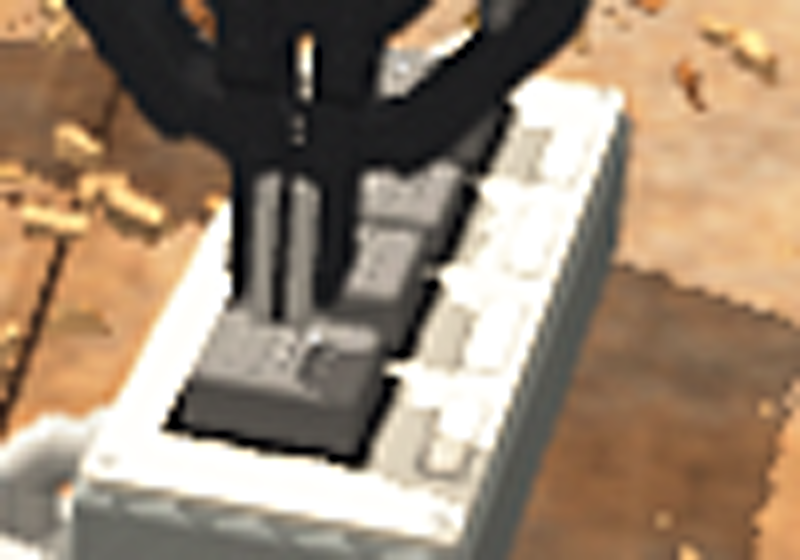

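Emit:
arm_command(
  plan=[
    [0.001,0,0,0,0],
    [0.001,0,0,0,0],
    [0.001,0,0,0,0],
    [0,0,0,0,0],
  ],
)

```text
time_s: 9.02
eef_pos: [539.2, 409.3, 46.5]
ee_rot: [-0.469, -0.529, -0.469, 0.529]
force: [-0.3, 0.1, -0.2]
grip_width: 0.003
```

Emit:
arm_command(
  plan=[
    [0.001,0,0,0,0],
    [0.001,0,0,0,0],
    [0,0,0,0,0],
  ],
)

```text
time_s: 9.4
eef_pos: [539.2, 409.3, 44.5]
ee_rot: [-0.469, -0.529, -0.469, 0.529]
force: [0.6, 0.2, 1.0]
grip_width: -0.002
```

Run:
```python
from rig import ctrl
from h import *
c=ctrl.capture('side')
print(ctrl.sense()['force'])
cv2.imwrite('pics/s6.png',cv2.resize(c['color'][190:260,330:430,::-1],None,fx=8,fy=8,interpolation=cv2.INTER_CUBIC))
```

```text
[-0.71384534  0.63737814 -0.28855749]
```

View pics/s6.png

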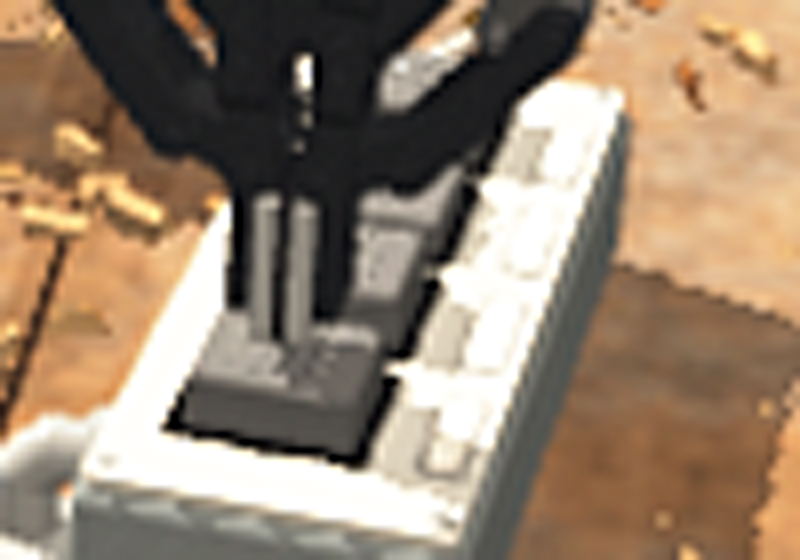

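Emit:
arm_command(
  plan=[
    [0.001,0,0,0,0],
    [0.001,0,0,0,0],
    [0,0,0,0,0],
  ],
)

```text
time_s: 9.82
eef_pos: [539.2, 409.3, 42.4]
ee_rot: [-0.469, -0.529, -0.469, 0.529]
force: [0.2, -0.2, -0.6]
grip_width: -0.001
```

Emit:
arm_command(
  plan=[
    [0.001,0,0,0,0],
    [0,0,0,0,0],
    [0,0,0,0,0],
  ],
)

```text
time_s: 10.2
eef_pos: [539.3, 409.3, 41.6]
ee_rot: [-0.469, -0.529, -0.469, 0.529]
force: [0.2, -0.0, -0.6]
grip_width: -0.002
```

Run:
```python
from rig import ctrl
from h import *
c=ctrl.capture('side')
print(ctrl.sense()['force'])
cv2.imwrite('pics/s7.png',cv2.resize(c['color'][190:260,330:430,::-1],None,fx=8,fy=8,interpolation=cv2.INTER_CUBIC))
```

```text
[ 0.40450979 -0.08576304  0.60789379]
```

View pics/s7.png

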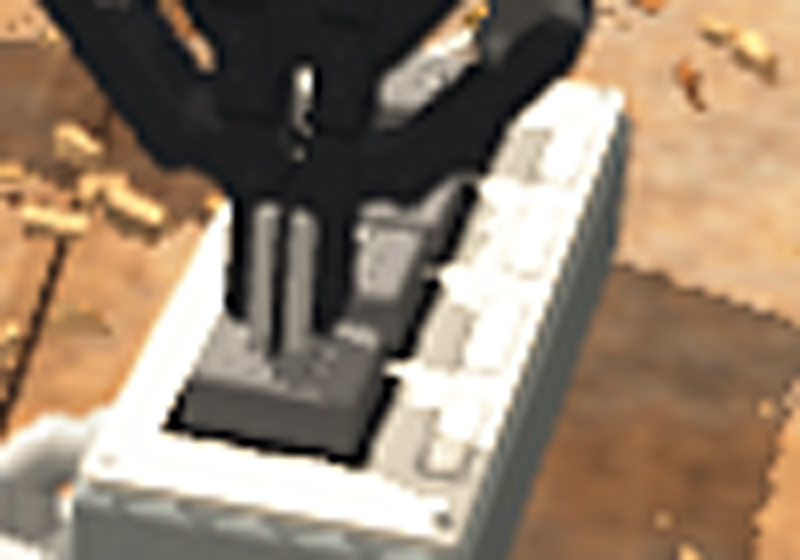

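Emit:
arm_command(
  plan=[
    [0.001,0,0,0,0],
    [0,0,0,0,0],
    [0,0,0,0,0],
  ],
)

```text
time_s: 10.62
eef_pos: [539.3, 409.3, 40.6]
ee_rot: [0.469, 0.529, 0.469, -0.529]
force: [0.6, 0.4, -0.1]
grip_width: 0.001
```

Emit:
arm_command(
  plan=[
    [0.001,0,0,0,0],
    [0,0,0,0,0],
    [0,0,0,0,0],
  ],
)

```text
time_s: 11.0
eef_pos: [539.2, 409.3, 39.6]
ee_rot: [-0.469, -0.529, -0.469, 0.529]
force: [0.4, -0.8, 0.2]
grip_width: 0.004
```

Emit:
arm_command(
  plan=[
    [0.001,0,0,0,0],
    [0,0,0,0,0],
    [0,0,0,0,0],
  ],
)

```text
time_s: 11.38
eef_pos: [539.3, 409.4, 38.8]
ee_rot: [0.469, 0.529, 0.469, -0.529]
force: [-1.2, -0.0, 2.2]
grip_width: -0.002
```

Run:
```python
from rig import ctrl
from h import *
c=ctrl.capture('side')
print(ctrl.sense()['force'])
cv2.imwrite('pics/s8.png',cv2.resize(c['color'][190:260,330:430,::-1],None,fx=8,fy=8,interpolation=cv2.INTER_CUBIC))
```

```text
[-0.34012154 -0.23153746  1.83441193]
```

View pics/s8.png

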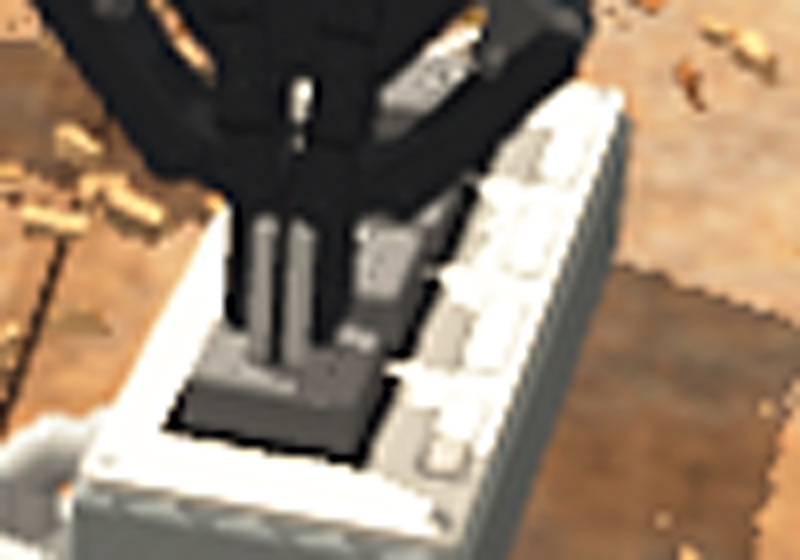

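Contact came at a reported z of about 38.8 with about 2 N, and the picture shows the tips resting on key 1. The reported TCP therefore reads about 27 mm low. Next is key 2, stopping at the same level.

Emit:
arm_command(
  plan=[
    [-0.005,0,0,0,0],
    [-0.005,0,0,0,0],
    [0,0,0.024,0,0],
    [0,0,0.024,0,0],
    [0.005,0,0,0,0],
    [0.003,0,0,0,0],
    [0.001,0,0,0,0],
    [0.001,0,0,0,0],
    [0,0,0,0,0],
    [0,0,0,0,0],
  ],
)

```text
time_s: 12.68
eef_pos: [533.5, 362.0, 38.8]
ee_rot: [0.469, 0.529, 0.469, -0.529]
force: [-0.7, 2.1, 1.9]
grip_width: 0.001
```

Emit:
arm_command(
  plan=[
    [0,0,0,0,0],
    [0,0,0,0,0],
  ],
)

```text
time_s: 12.92
eef_pos: [533.6, 361.8, 38.7]
ee_rot: [0.469, 0.529, 0.469, -0.529]
force: [-0.9, 1.4, 2.4]
grip_width: -0.0
```

Key 2 is also up, with about 2 N at the same height. Now key 3.

Emit:
arm_command(
  plan=[
    [-0.005,0,0,0,0],
    [-0.005,0,0,0,0],
    [0,0,0.024,0,0],
    [0,0,0.024,0,0],
    [0.005,0,0,0,0],
    [0.003,0,0,0,0],
    [0.001,0,0,0,0],
    [0.001,0,0,0,0],
    [0,0,0,0,0],
    [0,0,0,0,0],
  ],
)

```text
time_s: 14.18
eef_pos: [527.7, 314.1, 38.7]
ee_rot: [0.469, 0.529, 0.469, -0.529]
force: [-0.1, 0.2, 0.5]
grip_width: 0.001
```

Emit:
arm_command(
  plan=[
    [0,0,0,0,0],
    [0,0,0,0,0],
  ],
)

```text
time_s: 14.42
eef_pos: [527.7, 314.0, 38.6]
ee_rot: [0.469, 0.529, 0.469, -0.529]
force: [-0.2, 0.6, 0.4]
grip_width: -0.001
```

There is no contact at that level, so key 3 stands lower. I'll go down gently until it touches.

Emit:
arm_command(
  plan=[
    [0.002,0,0,0,0],
    [0.002,0,0,0,0],
    [0.001,0,0,0,0],
    [0,0,0,0,0],
    [0,0,0,0,0],
  ],
)

```text
time_s: 15.05
eef_pos: [527.7, 314.0, 33.6]
ee_rot: [0.469, 0.529, 0.469, -0.529]
force: [0.6, 0.4, 0.0]
grip_width: -0.002
```

Emit:
arm_command(
  plan=[
    [0.0007,0,0,0,0],
    [0,0,0,0,0],
    [0,0,0,0,0],
  ],
)

```text
time_s: 15.42
eef_pos: [527.7, 314.1, 33.1]
ee_rot: [0.469, 0.529, 0.469, -0.529]
force: [-0.5, 0.4, 2.2]
grip_width: -0.0
```

Key 3 touches about 5.7 mm lower, at 2.2 N, so it is the latched one. Next I tap key 4 at the upper level.

Emit:
arm_command(
  plan=[
    [-0.0077,0,0,0,0],
    [-0.008,0,0,0,0],
    [0,0,0.024,0,0],
    [0,0,0.024,0,0],
    [0.005,0,0,0,0],
    [0.003,0,0,0,0],
    [0.001,0,0,0,0],
    [0.001,0,0,0,0],
    [0,0,0,0,0],
    [0,0,0,0,0],
  ],
)

```text
time_s: 16.68
eef_pos: [522.0, 266.6, 38.8]
ee_rot: [0.469, 0.529, 0.469, -0.529]
force: [0.3, 1.6, 2.2]
grip_width: -0.005
```

Emit:
arm_command(
  plan=[
    [0,0,0,0,0],
    [0,0,0,0,0],
  ],
)

```text
time_s: 16.92
eef_pos: [522.0, 266.4, 38.7]
ee_rot: [0.469, 0.529, 0.469, -0.529]
force: [0.3, 0.7, 1.5]
grip_width: -0.001
```

Key 4 is up. Now back to key 3 to press it right in.

Emit:
arm_command(
  plan=[
    [-0.005,0,0,0,0],
    [-0.005,0,0,0,0],
    [0,0,-0.024,0,0],
    [0,0,-0.024,0,0],
    [0.005,0,0,0,0],
    [0.005,0,0,0,0],
    [0.005,0,0,0,0],
    [0.003,0,0,0,0],
    [0.002,0,0,0,0],
    [0.0015,0,0,0,0],
    [0,0,0,0,0],
    [0,0,0,0,0],
  ],
)

```text
time_s: 18.42
eef_pos: [527.9, 313.5, 28.5]
ee_rot: [0.469, 0.529, 0.469, -0.529]
force: [-5.0, -5.4, 13.3]
grip_width: 0.0
```

The force is 13 N, so the key is at its bottom stop. Now let go and look.

Emit:
arm_command(
  plan=[
    [-0.005,0,0,0,0],
    [-0.01,0,0,0,0],
    [-0.03,0,0,0,0],
    [-0.06,0,0,0,0],
    [-0.06,0,0,0,0],
    [0,0.04,0.04,0,0],
    [0,-0.05,0.03,0,0],
    [0,-0.05,0.03,0,0],
    [0,-0.05,0.03,0,0],
    [0,-0.05,0.03,0,0],
    [0,0,0,0,0],
    [0,0,0,0,0],
  ],
)

```text
time_s: 19.92
eef_pos: [350.4, 174.7, 192.8]
ee_rot: [0.469, 0.53, 0.468, -0.529]
force: [0.7, -0.3, 0.3]
grip_width: -0.001
```

Run:
```python
from rig import ctrl
from h import *
c=ctrl.capture('side'); print(ctrl.sense()['force'],ctrl.sense()['eef_pos'])
cv2.imwrite('pics/s9.png',cv2.resize(c['color'][180:270,310:430,::-1],None,fx=6,fy=6,interpolation=cv2.INTER_CUBIC))
for q in ['gouge_11','try_square','pen_1']:
    d=ctrl.place_of('side',q); print(q,[(round(x['score'],2),atz(c,x['uv'],0).round(1)) for x in d[:1]])
```

```text
[-0.82802614  0.55669647 -0.72052155] [350.59404668 174.77823645 192.52853233]
gouge_11 [(0.75, array([513.5, 546.2,   0. ]))]
try_square [(0.56, array([737.9, 311.4,   0. ]))]
pen_1 [(0.52, array([538.7, 182.6,   0. ]))]
```

View pics/s9.png

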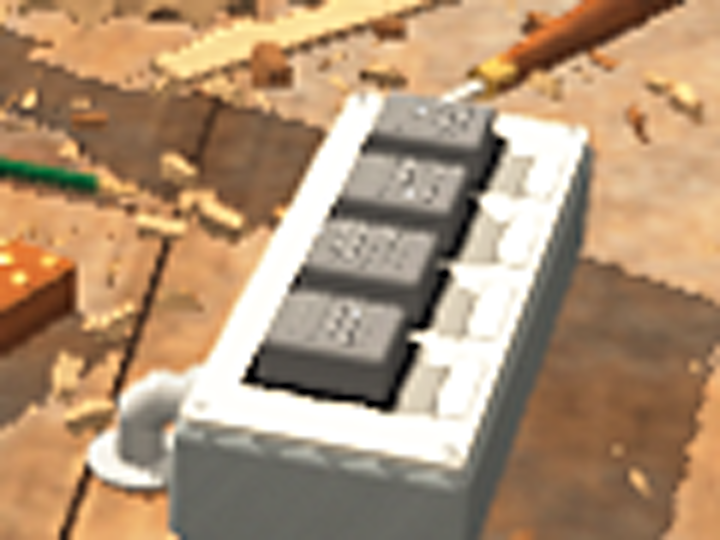

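The keys now sit evenly spaced at crop rows 325, 250, 185 and 122, so all four are up. The pencil and square estimates differ from the first ones, so I'll compare the pixels directly with the first picture.

Run:
```python
from rig import ctrl
from h import *
c=ctrl.capture('side'); a=cv2.imread('pics/side0.png'); b=c['color'][...,::-1]
d=np.abs(a.astype(int)-b).max(2)
for n,(r0,r1,c0,c1) in {'gouge':(295,325,290,445),'square':(198,256,248,325),'pen':(198,214,285,328)}.items(): print(n,(d[r0:r1,c0:c1]>40).sum())
```

```text
gouge 0
square 119
pen 2
```

Run:
```python
from rig import ctrl
from h import *
c=ctrl.capture('side'); a=cv2.imread('pics/side0.png'); b=c['color'][...,::-1]
f=lambda i: cv2.resize(i[190:260,240:335],None,fx=4,fy=4)
cv2.imwrite('pics/cmp.png',np.hstack([f(a),f(b)]))
```

```text
(no output)
```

View pics/cmp.png

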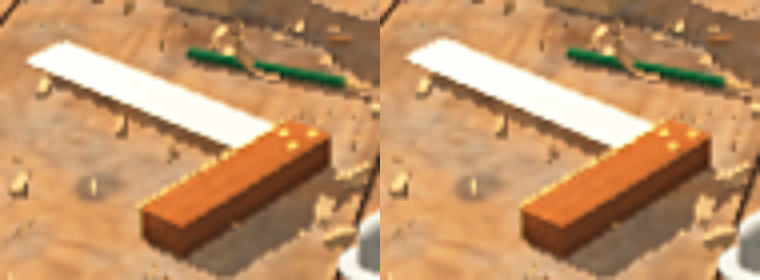

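In the two crops the square and pencil look the same before and after; the differing pixels show up only as faint edge and shading changes. Handing in.

```bash
python3 -c "
from rig import ctrl
print(ctrl.finish_job())"
```

```text
the job is handed in; nothing more can be done
None
```

I tapped the four keys from left to right at about 2 N each. Key 3 was the latched one: it met the fingers about 5.7 mm lower than the others. I pressed it to its bottom stop (about 13 N), let go and backed the arm away. I handed the job in at about 20 s of robot time, well under the 48 s limit; the hand-in gives no verdict.

**Last checks:**
- **Keys:** the side picture shows all four keys standing up, evenly spaced.
- **Tools:** the gouge's pixels match the first picture, and the pencil and square look unmoved.
- **Robot:** the arm stands clear of the box, and the wrist force is at noise level.

**What disagreed:**
- **TCP height:** the reported TCP height did not match where the fingers touched. An up key was met at a reading of about 39 mm instead of 66 mm. I went by contact force and the camera instead, and did not find the cause.
- **Detector positions:** the network's last pencil position was clearly wrong, about 150 mm off, and its square position was 13 to 25 mm off. Comparing the pictures contradicted both.
- **Square pixels:** that comparison flagged about 119 differing pixels around the square. I took these as edge and shading changes, because the square looks in the same place.

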